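Start the loaded dry-block heater by its three keys

ROBOT

A 6-joint arm with a two-finger parallel gripper is mounted at the origin on the work surface. World frame = base frame: x ahead of the robot, y to its left, z up, the work surface at z = 0. Lengths are in m, angles in rad, forces in N, time in s.
With the tool pointing down it reaches from about 0.325 to 0.9 m from the base axis. Payload 3.5 kg.
Tool frame: the origin (TCP) lies midway between the tips of the shut fingers; the grasp point (between the pads) lies 19 mm behind it (bot.tcp_to_grasp is the distance from the TCP to the grasp point, in m); z points along the fingers, y is the line along which they close (so a half turn about z gives the same grasp; the last joint's range is limited). The gripper opens to 85 mm and grips with 20 to 120 N. Pads are 22 mm wide; open, the fingers measure 114 mm over their backs; the gripper's body (76 mm by 85 mm) begins 54 mm behind the grasp point. The pads swing forward as they close: fully open they stand 13 mm farther back than shut.
Start: joints at [-0.103, 0.276, -0.026, 1.268, 0, 1.467], TCP at [0.625, -0, 0.195] pointing down, gripper open.
Joint ranges: [-3.12, 3.12], [-0.85, 1.88], [-1.08, 1.24], [-1.95, 2.15], [-1.57, 1.53], [-3.14, 3.14]. Speed limits (rad/s): [2.57, 2.57, 3.14, 3.14, 3.14, 3.14].

INTERFACE

Orientations are given as a rotation vector (axis times angle).
In Python, from workcell import bot gives the robot as it stands.
- The arm moves only by the tool arm_command, never from a script. Its argument "deltas" is a list of rows, each a list of 4 numbers: the shift along the tool's x, y, z in m, then the turn about the tool's z in degrees. A call has 1 to 20 rows; each row is the pose to reach, as a shift and turn from the pose commanded when the call began, along the tool's axes at that moment; what a row does not reach only later rows make up. A row lasts 1/10 s, in which the tool goes at most 50 mm and 8.59 degrees, less where a joint would pass 70% of its speed; a pose out of reach is approached as far as the arm can. A call with a gripper value outside its range is refused whole. "hand" is the opening, from -1 (shut) to 1 (fully open), set as the call begins (left out, the last holds). The fingers move at their own pace and stop on an object; the grip force is fixed at half the most. Time passes only in rows, so rows that repeat a pose let the fingers close. It gives the time, the measured TCP pose, the force, the opening and the grip force at its end, in the units of the state.
- bot.sense(): the state, without advancing time (a new reading comes with each control period).
- bot.get_image(name): name is "scene" or "side" or "wrist"; returns (picture, depth): 480x640x3 uint8, red, green, blue; 480x640 float32, m along the optical axis (not along the pixel's ray), 0 where there is no reading.
- bot.camera_model(name): a dict with "vertical_fov" (degrees; the focal length in pixels is half the picture's height over the tangent of half this angle, whatever the lens; pixels are square), "cx", "cy" (the principal point, pixels), "distortion" ([k1, k2, p1, p2, k3] as OpenCV has them; the pictures are not rectified), "pose" (4x4, takes a point from camera to world coordinates); the wrist camera has in their place "hand_eye" (4x4, takes a point from camera to tool coordinates, whose origin is the TCP and whose axes are the flange's). Camera axes: x right, y down, z forward; pixel columns grow to the right and rows downward; lengths in m; the calibration is good to about 2 mm. A picture is of the moment at which its call begins: read the wrist's pose just before it. camera_model takes no time and is no camera call.
- bot.finish_job(): hands the job in; it is judged then, once.
The state is a dict: "t": time; "qpos": joint angles; "joint_velocities": joint speeds; "joint_efforts": joint torques, N m; "tool_pos": TCP position; "orientation": TCP orientation; "contact_force": force on the tool from outside, world axes, zero at the start; "wrist_torque": the same for the moment, N m; "finger_gap": opening from 0.0 (shut) to 1.0 (fully open); "finger_force": force on a finger pad.
Only numpy, scipy, OpenCV 4.12 (cv2) and the standard library are available. Lean on these libraries where they do the work, as an engineer would, in place of code of your own. Each camera call takes 0.05 s, during which the arm holds its last target. There are 200 camera calls.

TASK

Start the dry-block heater that has tubes standing in it: with the fingertips press down its square key, then its long bar key, then its round key, each lightly and until it stays down. Leave the tubes, the keys of the empty heater and everything else on the bench undisturbed, and pick nothing up.

Things in the scene. Friction and masses are not known exactly. Their poses are not given: they have to be found in the camera images.
- heater_tubes: Cream dry-block heater, 220 mm deep (x) by 180 mm wide (y), fixed. Origin under its centre, x from front to back, z up. Front deck (x -110 to -20 mm) is 50 mm high and holds three grey keys at x = -65, y = -50, 0, 50 mm, in any order; behind it an aluminium block with six wells, top 85 mm high. This is the heater with three tubes standing in its block.
- heater_empty: Cream dry-block heater, 220 mm deep (x) by 180 mm wide (y), fixed. Origin under its centre, x from front to back, z up. Front deck (x -110 to -20 mm) is 50 mm high and holds three grey keys at x = -65, y = -50, 0, 50 mm, in any order; behind it an aluminium block with six wells, top 85 mm high. This one has an empty block: leave it alone.
- key_square_top (a point): Centre of the top face of the square key, 24 x 24 mm, on the heater with tubes. Grey plastic in a thin black bezel 3 mm thick. It is 67 mm above the bench when up and 60 mm once latched fully down (10 mm above the deck). Neighbouring key centres are 50 mm apart.
- key_square (a joint): How far the square key is pressed, m: 0 up, 0.007 fully down; more than 0.004 counts as down. It yields at about 3 N and stays where it is left. Its cap is sprung (2 N per mm, up to 6 mm), so a finger goes 1.5 mm deeper than the key and 5 to 10 N presses it fully; the stop beyond is hard, so press at 30 mm/s or less.
- key_bar_top (a point): Centre of the top face of the long narrow bar key, 46 mm long (along its heater's x) and 16 mm wide, on the heater with tubes. Grey plastic in a thin black bezel 3 mm thick. It is 67 mm above the bench when up and 60 mm once latched fully down (10 mm above the deck). Neighbouring key centres are 50 mm apart.
- key_bar (a joint): How far the bar key is pressed, m: 0 up, 0.007 fully down; more than 0.004 counts as down. It yields at about 3 N and stays where it is left. Its cap is sprung (2 N per mm, up to 6 mm), so a finger goes 1.5 mm deeper than the key and 5 to 10 N presses it fully; the stop beyond is hard, so press at 30 mm/s or less.
- key_round_top (a point): Centre of the top face of the round key, 25 mm across, on the heater with tubes. Grey plastic in a thin black bezel 3 mm thick. It is 67 mm above the bench when up and 60 mm once latched fully down (10 mm above the deck). Neighbouring key centres are 50 mm apart.
- key_round (a joint): How far the round key is pressed, m: 0 up, 0.007 fully down; more than 0.004 counts as down. It yields at about 3 N and stays where it is left. Its cap is sprung (2 N per mm, up to 6 mm), so a finger goes 1.5 mm deeper than the key and 5 to 10 N presses it fully; the stop beyond is hard, so press at 30 mm/s or less.
- spare_square_top (a point): Centre of the top face of the square key on the heater without tubes (like the other heater's key, up or partly down at the start); not to be moved.
- spare_bar_top (a point): Centre of the top face of the bar key on the heater without tubes (like the other heater's key, up or partly down at the start); not to be moved.
- spare_round_top (a point): Centre of the top face of the round key on the heater without tubes (like the other heater's key, up or partly down at the start); not to be moved.
- tube0_center (a point): Centre of a loose clear tube with a white cap (68 mm tall, 24 mm across the cap) standing 40 mm deep in a well; its top is 113 mm above the bench.
- tube1_center (a point): Centre of a loose clear tube with a white cap (68 mm tall, 24 mm across the cap) standing 40 mm deep in a well; its top is 113 mm above the bench.
- tube2_center (a point): Centre of a loose clear tube with a white cap (68 mm tall, 24 mm across the cap) standing 40 mm deep in a well; its top is 113 mm above the bench.
- reagent: Loose amber bottle, 52 mm across, 90 mm tall, between the heaters; origin under its centre.
- jar: Loose white jar, 56 mm across, 60 mm tall, in front of the heaters; origin under its centre.
- marker: Loose marker pen lying on the bench, 135 mm long, 16 mm thick; origin under it near its middle, x along it.
- tip_box: Loose box of pipette tips with a green lid, 122 x 87 mm, 64 mm tall; origin under its centre.
- bin: Open blue bin, 200 x 140 mm, 70 mm tall, fixed; holds three white bottles; origin under its centre.
- vial0: Loose white bottle, 44 mm across, 85 mm tall, standing in the blue bin; origin under its centre.
- vial1: Loose white bottle, 44 mm across, 85 mm tall, standing in the blue bin; origin under its centre.
- vial2: Loose white bottle, 44 mm across, 85 mm tall, standing in the blue bin; origin under its centre.

How it is judged:
On the way, in this order (a step that is already met when the one before it is completed fails the run):
1. the square key of the loaded heater is down (value of joint key_square above 0.004 m), for 0.1 s.
2. the long bar key of the loaded heater is down (value of joint each of key_square, key_bar above 0.004 m), for 0.1 s.
3. the round key of the loaded heater is down (all of step 2 and value of joint key_round above 0.004 m), for 0.1 s.
At the end, for the whole second after the job is handed in: All three keys of the loaded heater are pressed more than 4 mm of their 7 mm travel and stay there; the empty heater's keys have moved less than 2.5 mm, the tubes less than 8 mm and the other loose things less than 15 mm (all of step 3 and distance of each of spare_square_top, spare_bar_top, spare_round_top from where it was at the start of the episode below 0.0025 m and distance of each of tube0_center, tube1_center, tube2_center from where it was at the start of the episode below 0.008 m and distance of each of reagent, jar, marker, tip_box, vial0, vial1, vial2 from where it was at the start of the episode below 0.015 m); the robot touches nothing.
It fails at once if the long bar key pressed (over 3 mm) before the square key is down (value of joint key_bar above 0.003 m and value of joint key_square below 0.004 m).
It fails at once if the round key pressed (over 3 mm) before the long bar key is down (value of joint key_round above 0.003 m and value of joint key_bar below 0.004 m).
It fails at once if a key of the empty heater moved (2.5 mm) (distance of any of spare_square_top, spare_bar_top, spare_round_top from where it was at the start of the episode above 0.0025 m).
It fails at once if pressed hard: more than 30 N on a key or on a heater (contact force between any of the fingers, the arm and key_square above 30 N or contact force between any of the fingers, the arm and key_bar above 30 N or contact force between any of the fingers, the arm and key_round above 30 N or contact force between any of the fingers, the arm and heater_tubes above 30 N or contact force between any of the fingers, the arm and heater_empty above 30 N).
It fails at once if a tube moved (8 mm) or another loose thing moved or lifted (15 mm) (distance of any of tube0_center, tube1_center, tube2_center from where it was at the start of the episode above 0.008 m or distance of any of reagent, jar, marker, tip_box, vial0, vial1, vial2 from where it was at the start of the episode above 0.015 m).
It also fails if it takes over 42 s, if anything falls off the work surface, if the arm or the gripper's body presses on something with over 40 N, if the wrist force passes 120 N, or if a joint passes its speed limit or range.

## Working session

There is one attempt and no reset: what is moved stays moved. The work goes in short steps, Python scripts to look and compute and a tool call to move; the robot and the scene stay as the last step left them, time stands still between calls to the robot, and variables do not carry over. Pictures are saved under pics/ and viewed, at most 10 in all, crops included, and the job is handed in when it is done.

Besides the shell and the picture viewer there is one more tool, called by a JSON object that holds its "method" and its "body". arm_command: Moves the arm, as the interface text tells. Its arguments: {"type":"object","properties":{"deltas":{"type":"array","items":{"type":"array","items":{"type":"number"}}},"hand":{"type":"number"}},"required":["deltas"]}

```bash
mkdir -p pics
cat > h.py <<'E'
import numpy as np, cv2
from scipy.spatial.transform import Rotation as R
from workcell import bot
def shot(name,fn):
    s=bot.sense(); im,d=bot.get_image(name); m=bot.camera_model(name)
    if name=="wrist":
        T=np.eye(4);T[:3,:3]=R.from_rotvec(s["orientation"]).as_matrix();T[:3,3]=s["tool_pos"]
        P=T@np.array(m["hand_eye"])
    else: P=np.array(m["pose"])
    cv2.imwrite(f"pics/{fn}.png",im[:,:,::-1])
    np.savez(f"pics/{fn}.npz",d=d,P=P,f=240/np.tan(np.radians(m["vertical_fov"])/2),c=[m["cx"],m["cy"]],k=m["distortion"])
def world(fn,pts,z=None):
    a=np.load(f"pics/{fn}.npz");P=a["P"];K=np.array([[a["f"],0,a["c"][0]],[0,a["f"],a["c"][1]],[0,0,1.]])
    n=cv2.undistortPoints(np.array(pts,float).reshape(-1,1,2),K,a["k"]).reshape(-1,2)
    out=[]
    for (u,v),(x,y) in zip(pts,n):
        ray=P[:3,:3]@[x,y,1]
        t=a["d"][int(round(v)),int(round(u))] if z is None else (z-P[2,3])/ray[2]
        out.append(P[:3,3]+t*ray)
    return np.array(out)
E
python3 - <<'E'
from h import *
shot("scene","s0");shot("wrist","w0")
print(bot.sense())
E
```

```text
{'t': 0.1, 'qpos': array([-1.03396743e-01,  2.77064958e-01, -2.77567973e-02,  1.26801670e+00,
       -1.07914149e-05,  1.46742667e+00]), 'joint_velocities': array([ 0.00049482, -0.00100102,  0.00312145,  0.00040066, -0.00025767,
        0.00089936]), 'joint_efforts': array([ 8.02060767e-04, -4.46709216e+01,  2.96128178e+01,  8.47860065e-03,
       -4.56193129e-05,  5.66283830e-06]), 'tool_pos': array([6.24207096e-01, 7.07987103e-05, 1.93660473e-01]), 'orientation': array([-2.22035488e+00, -2.22029477e+00,  2.03418441e-03]), 'contact_force': array([ 0.26385331, -0.32667576,  0.87939438]), 'wrist_torque': array([-0.00440451, -0.00895318, -0.02598085]), 'finger_force': 0.0, 'finger_gap': 0.99770543917276}
```

View pics/s0.png

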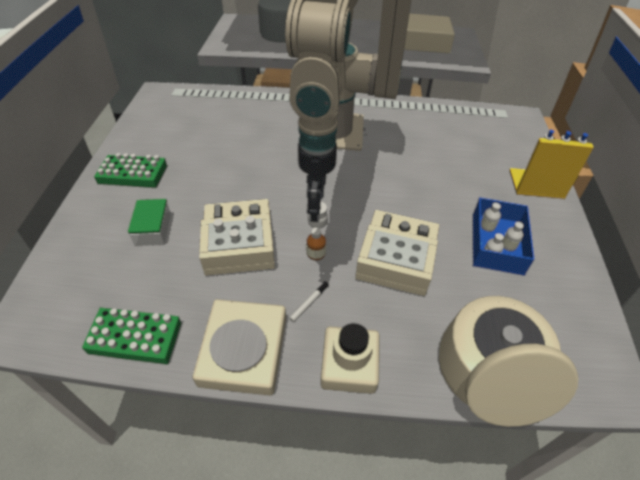

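View pics/w0.png

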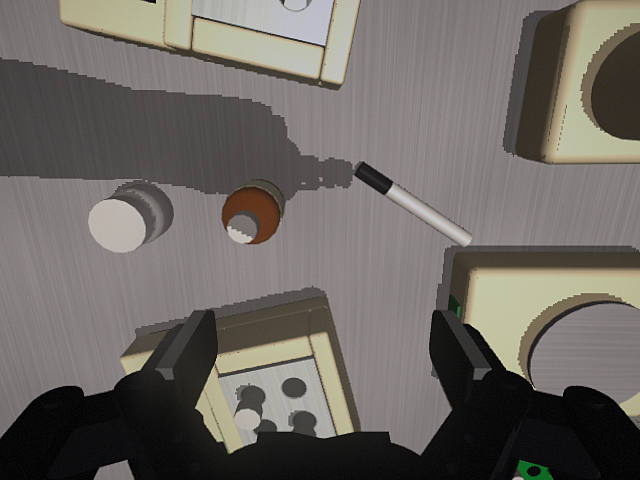

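The scene shows the loaded heater at left (keys about (218,212), (237,211), (254,209)). The empty heater is at right, with its keys near (387,221)–(423,230). In the wrist view the loaded heater is at the bottom centre, and its keys are hidden behind the gripper.

Run:
```python
from h import *
np.set_printoptions(precision=3,suppress=True)
print(world("s0",[(218,212),(237,211),(254,209),(387,221),(423,230)],.067))
print(world("s0",[(218,212),(237,211),(254,209),(316,240),(322,210)]))
print(world("w0",[(120,225),(250,215),(295,388),(247,415)]))
print(R.from_rotvec(bot.sense()["orientation"]).as_matrix(), np.array(bot.camera_model("wrist")["hand_eye"]))
```

```text
[[ 0.497 -0.275  0.067]
 [ 0.488 -0.224  0.067]
 [ 0.476 -0.18   0.067]
 [ 0.482  0.178  0.067]
 [ 0.504  0.272  0.067]]
[[ 0.499 -0.274  0.069]
 [ 0.489 -0.224  0.068]
 [ 0.477 -0.18   0.068]
 [ 0.57  -0.002  0.069]
 [ 0.451  0.002  0.059]]
[[ 0.446 -0.012  0.06 ]
 [ 0.565  0.005  0.086]
 [ 0.596 -0.175  0.071]
 [ 0.558 -0.168  0.113]]
[[ 0.     1.    -0.002]
 [ 1.    -0.     0.   ]
 [ 0.    -0.002 -1.   ]] [[ 0.001 -0.948 -0.319  0.082]
 [ 1.     0.001 -0.    -0.   ]
 [ 0.    -0.319  0.948 -0.18 ]
 [ 0.     0.     0.     1.   ]]
```

{"method": "arm_command", "body": {"deltas": [[-0.02, -0.01, 0, 0], [-0.05, -0.025, 0, 0], [-0.085, -0.04, 0, 0], [-0.12, -0.06, 0, 0], [-0.155, -0.075, 0, 0], [-0.19, -0.09, 0, 0], [-0.225, -0.11, 0, 0], [-0.255, -0.125, 0, 0], [-0.28, -0.135, 0, 0], [-0.28, -0.135, 0, 0], [-0.28, -0.135, 0, 0], [-0.28, -0.135, 0, 0]], "hand": -1}}

```text
t: 1.3
tool_pos: [0.4901, -0.2791, 0.1944]
orientation: [-2.22, -2.222, -0.0]
contact_force: [0.2, 0.4, 1.2]
finger_gap: -0.001
finger_force: 0.0
```

Run:
```python
from h import *
shot("wrist","w1")
s=bot.sense();print(s["t"],s["tool_pos"],s["qpos"],s["contact_force"],s["finger_gap"])
```

```text
1.35 [ 0.49021867 -0.27895173  0.19449778] [-6.32131108e-01  1.69382496e-01 -1.61446555e-01  1.24058779e+00
  3.15227801e-04  9.37395304e-01] [0.1591904  0.51697035 0.48740882] -0.0024930385077668463
```

View pics/w1.png

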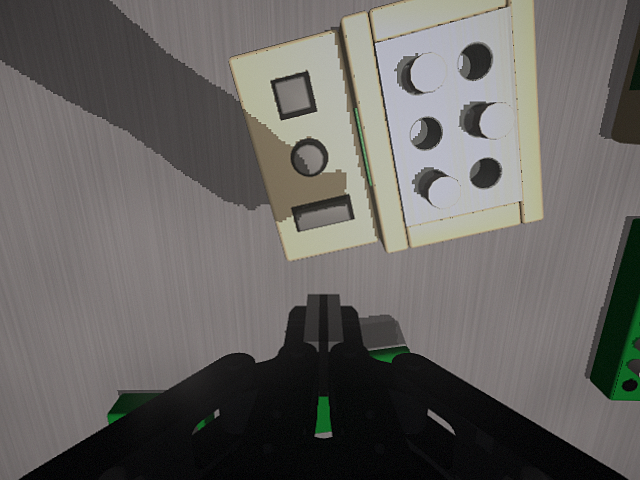

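The wrist view shows the square key at (294,96), round at (310,157) and bar at (323,213). Tube caps are at (428,73), (494,120) and (443,189).

Run:
```python
from h import *
np.set_printoptions(precision=4,suppress=True)
p=[(294,95),(310,157),(323,212),(428,73),(443,189),(494,120)]
w=world("w1",p);print(w)
# refine: centroid of depth points in the key-top height band
a=np.load("pics/w1.npz")
uu,vv=np.meshgrid(np.arange(260,365),np.arange(60,240))
pts=list(zip(uu.ravel(),vv.ravel()));W=world("w1",pts)
m=((W[:,2]>.0575)&(W[:,2]<.075)).astype(np.uint8).reshape(uu.shape)
n,l,st,c=cv2.connectedComponentsWithStats(m)
for i in range(1,n):
    q=W[(l==i).ravel()]
    if len(q)>60: 
        r=cv2.minAreaRect((q[:,:2]*1000).astype(np.float32)); print(len(q),c[i]+[260,60],q.mean(0),np.median(q[:,2]),r)
q=w[0]-w[2];print(np.degrees(np.arctan2(q[1],q[0])))
```

```text
[[ 0.4671 -0.1843  0.0658]
 [ 0.479  -0.231   0.067 ]
 [ 0.4896 -0.2769  0.0672]
 [ 0.5566 -0.1732  0.1133]
 [ 0.5745 -0.2481  0.1128]
 [ 0.6029 -0.2019  0.1134]]
181 [354.8287 109.7569] [ 0.5144 -0.1955  0.0665] 0.06611640445943656 ((515.0563354492188, -198.8128204345703), (1.6591402292251587, 79.74313354492188), 11.660226821899414)
1023 [292.3363  95.0313] [ 0.4658 -0.1844  0.0665] 0.06664280732764505 ((465.569091796875, -184.44313049316406), (23.92693328857422, 23.824058532714844), 13.667312622070312)
748 [308.6243 158.1698] [ 0.4779 -0.232   0.0669] 0.06702422167079974 ((477.38214111328125, -232.24647521972656), (23.7587890625, 24.605382919311523), 87.3802719116211)
1054 [323.092  215.1727] [ 0.4897 -0.2799  0.0662] 0.06668619001285134 ((489.6763916015625, -281.1697082519531), (45.879451751708984, 16.565526962280273), 13.258852005004883)
103.68814107033614
```

{"method": "arm_command", "body": {"deltas": [[0.025, -0.006, 0, 0], [0.055, -0.014, 0, 0], [0.08, -0.02, 0, 0], [0.095, -0.024, 0, 0], [0.095, -0.024, 0.015, 0], [0.095, -0.024, 0.04, 0], [0.095, -0.024, 0.065, 0], [0.095, -0.024, 0.09, 0], [0.095, -0.024, 0.105, 0], [0.095, -0.024, 0.11, 0], [0.095, -0.024, 0.11, 0], [0.095, -0.024, 0.11, 0], [0.095, -0.024, 0.11, 0]]}}

```text
t: 2.65
tool_pos: [0.4671, -0.1855, 0.086]
orientation: [2.22, 2.22, 0.001]
contact_force: [-0.6, 0.1, 0.1]
finger_gap: 0.004
finger_force: 0.0
```

Run:
```python
from h import *
shot("side","d1");shot("wrist","w2");s=bot.sense();print(s["t"],s["tool_pos"],s["contact_force"])
a=cv2.imread("pics/d1.png");b=cv2.imread("pics/w2.png")
cv2.imwrite("pics/both1.png",cv2.resize(np.vstack([a,b]),(450,600)) if 0 else np.hstack([cv2.resize(a,(400,300)),cv2.resize(b,(400,300))]))
```

```text
2.75 [ 0.46686081 -0.18546885  0.08576626] [-1.04200713  0.0792142   0.60195927]
```

View pics/both1.png

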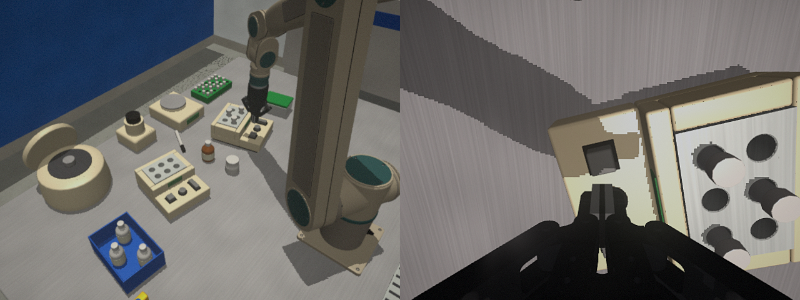

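The fingertip hovers at about (600,190) in the right half. The square key is just beyond it at (601,157), partly hidden. I'll measure it from here.

Run:
```python
from h import *
uu,vv=np.meshgrid(np.arange(240,440),np.arange(180,420))
W=world("w2",list(zip(uu.ravel(),vv.ravel())))
m=((W[:,2]>.062)&(W[:,2]<.070)).astype(np.uint8).reshape(uu.shape)
n,l,st,c=cv2.connectedComponentsWithStats(m)
for i in range(1,n):
    q=W[(l==i).ravel()]
    if len(q)>100: print(len(q),c[i]+[240,180],np.median(q[:,2]),cv2.minAreaRect((q[:,:2]*1000).astype(np.float32)))
```

```text
322 [401.68944099 262.64906832] 0.06607712812362601 ((514.0641479492188, -193.71112060546875), (1.7104761600494385, 115.04512786865234), 12.104371070861816)
1635 [322.20672783 258.12232416] 0.06646092157651004 ((466.2269287109375, -183.73477172851562), (24.05034637451172, 23.995214462280273), 13.52180004119873)
```

{"method": "arm_command", "body": {"deltas": [[0.002, 0, 0.004, 0], [0.002, 0, 0.01, 0], [0.002, 0, 0.014, 0], [0.002, 0, 0.016, 0], [0.002, 0, 0.018, 0], [0.002, 0, 0.02, 0], [0.002, 0, 0.022, 0], [0.002, 0, 0.024, 0], [0.002, 0, 0.026, 0], [0.002, 0, 0.027, 0], [0.002, 0, 0.0275, 0], [0.002, 0, 0.0275, 0], [0.002, 0, 0.0275, 0]]}}

```text
t: 4.05
tool_pos: [0.4661, -0.1831, 0.0573]
orientation: [2.221, 2.221, 0.0]
contact_force: [0.6, -0.5, -0.7]
finger_gap: -0.0
finger_force: 0.0
```

Run:
```python
from h import *
for _ in range(4):
    s=bot.sense();print(s["tool_pos"],s["contact_force"],s["wrist_torque"],s["joint_efforts"][1:4])
    bot.get_image("wrist")
shot("wrist","w3");shot("side","d3")
uu,vv=np.meshgrid(np.arange(240,440),np.arange(180,420))
W=world("w3",list(zip(uu.ravel(),vv.ravel())))
m=((W[:,2]>.056)&(W[:,2]<.070)).astype(np.uint8).reshape(uu.shape)
n,l,st,c=cv2.connectedComponentsWithStats(m)
for i in range(1,n):
    q=W[(l==i).ravel()]
    if len(q)>100: print(len(q),c[i]+[240,180],np.median(q[:,2]),cv2.minAreaRect((q[:,:2]*1000).astype(np.float32)))
a=cv2.imread("pics/d3.png")[140:260,320:460];b=cv2.imread("pics/w3.png")
cv2.imwrite("pics/both3.png",np.hstack([cv2.resize(a,(350,300)),cv2.resize(b,(400,300))]))
```

```text
[ 0.46608139 -0.18305181  0.05730611] [ 0.64461337 -0.49194953 -0.70241113] [-0.00616306 -0.00446978  0.00497785] [-3.46259379e+01  2.50621712e+01  2.77207087e-03]
[ 0.46610309 -0.18305351  0.05733046] [-0.07122411 -0.86524334  0.76057476] [ 0.04596985 -0.02156772  0.01785191] [-3.46391559e+01  2.50751692e+01  2.00744747e-03]
[ 0.4660982  -0.18306911  0.0573434 ] [-0.3883217   0.28076499  0.68076299] [-0.01997137 -0.00101122 -0.00269908] [-3.46512115e+01  2.50871605e+01  9.69989960e-04]
[ 0.46610584 -0.1830744   0.05733079] [0.2344034  0.45904547 0.60489978] [ 0.00290998 -0.01742692  0.00170206] [-3.46609855e+01  2.50959903e+01  3.56254350e-04]
940 [412.06702128 245.71914894] 0.06380813044483055 ((511.47943115234375, -180.6844940185547), (19.915613174438477, 99.82262420654297), 0.4831043779850006)
1878 [324.19329073 276.87912673] 0.06628527193588478 ((466.1815490722656, -183.57444763183594), (24.07997703552246, 24.161758422851562), 13.208355903625488)
```

View pics/both3.png

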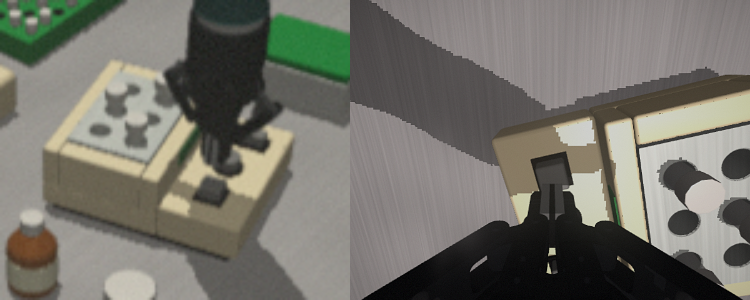

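The fingertip is beside the square key toward -y, and the key is still up (66 mm, fully visible). Neither camera's geometry agrees with the nominal tip, so I'll measure the tip itself.

Run:
```python
from h import *
np.set_printoptions(precision=4,suppress=True)
a=np.load("pics/w3.npz");print("f",a["f"],a["c"],a["k"])
us=[312,322,334]
for v in range(270,400,10): print(v,world("w3",[(316,v)])[0],world("w3",[(330,v)])[0])
s=bot.sense();P=a["P"];K=np.array([[a["f"],0,a["c"][0]],[0,a["f"],a["c"][1]],[0,0,1.]])
for fn in("w3","d3"):
    b=np.load(f"pics/{fn}.npz");Q=np.linalg.inv(b["P"]);Kb=np.array([[b["f"],0,b["c"][0]],[0,b["f"],b["c"][1]],[0,0,1.]])
    print(fn,cv2.projectPoints(np.array([s["tool_pos"],[.4662,-.1837,.067],[.478,-.232,.067],[.4897,-.2805,.067]]),cv2.Rodrigues(Q[:3,:3])[0],Q[:3,3],Kb,b["k"])[0].reshape(-1,2))
print("side key px",world("d3",[(320+212*.4,140+190*.4)]),world("d3",[(320+230*.4,140+165*.4)]))
```

```text
f 372.0574785458503 [323.0359 237.9261] [0.0256 0.     0.     0.     0.    ]
270 [ 0.4622 -0.1752  0.0665] [ 0.4692 -0.1752  0.0665]
280 [ 0.4622 -0.1804  0.0671] [ 0.4693 -0.1808  0.0661]
290 [ 0.4622 -0.1861  0.0667] [ 0.4693 -0.1861  0.0667]
300 [ 0.4629 -0.1718  0.1042] [ 0.4685 -0.1718  0.1041]
310 [ 0.4631 -0.1722  0.1113] [ 0.4684 -0.172   0.1117]
320 [ 0.4632 -0.1724  0.1182] [ 0.4683 -0.1721  0.1187]
330 [ 0.4633 -0.1721  0.1252] [ 0.4681 -0.1718  0.1258]
340 [ 0.4634 -0.1721  0.1312] [ 0.4681 -0.1723  0.1309]
350 [ 0.4636 -0.1709  0.1383] [ 0.4681 -0.1754  0.132 ]
360 [ 0.4636 -0.1715  0.1424] [ 0.4679 -0.1731  0.1403]
370 [ 0.4636 -0.1752  0.1423] [ 0.4679 -0.1765  0.1406]
380 [ 0.4636 -0.1798  0.1411] [ 0.4679 -0.18    0.1408]
390 [ 0.4636 -0.1825  0.1424] [ 0.468  -0.1838  0.1408]
w3 [[323.618  276.6879]
 [323.9159 285.9531]
 [345.4688 366.6802]
 [363.9738 437.0391]]
d3 [[404.7382 215.8037]
 [405.1509 212.7357]
 [411.8125 201.8217]
 [418.2631 191.357 ]]
side key px [[ 0.4611 -0.1749  0.0645]] [[ 0.4708 -0.2227  0.0624]]
```

Two cameras agree. The finger pads are centred on the key, but the real tip is at about z = 0.10, some 43 mm above the reported TCP. I'll pin down that offset and the gripper's side extents.

Run:
```python
from h import *
np.set_printoptions(precision=4,suppress=True)
tcp=np.array([.4661,-.1831,.0573])
d=world("w3",[(322,v) for v in range(290,302)]);print(np.c_[range(290,302),d-tcp])
uu,vv=np.meshgrid(np.arange(0,640,2),np.arange(200,480,2))
W=world("w3",list(zip(uu.ravel(),vv.ravel())))-tcp
dep=np.load("pics/w3.npz")["d"][vv.ravel(),uu.ravel()]
g=(dep<.22)&(dep>0)
for lo in range(0,90,10):
    for s in(1,-1):
        m=g&(s*W[:,0]*1000>lo)&(s*W[:,0]*1000<=lo+10)
        if m.any(): print(s*lo,m.sum(),"zmin",np.percentile(W[m,2],1),"y",np.percentile(W[m,1],[1,99]))
# side/scene view: finger points near the TCP axis
for fn in("d3",):
    uu,vv=np.meshgrid(np.arange(360,460),np.arange(120,240))
    S=world(fn,list(zip(uu.ravel(),vv.ravel())))-tcp
    m=(abs(S[:,0])<.02)&(abs(S[:,1])<.02)&(S[:,2]>.015);print(m.sum(),np.sort(S[m,2])[:10])
```

```text
[[290.      -0.0009  -0.0028   0.0097]
 [291.      -0.0009  -0.0036   0.0093]
 [292.      -0.0009  -0.004    0.0096]
 [293.      -0.0009  -0.0048   0.0091]
 [294.      -0.0008   0.0108   0.0408]
 [295.      -0.0008   0.0112   0.0425]
 [296.      -0.0008   0.0109   0.0427]
 [297.      -0.0008   0.0116   0.0448]
 [298.      -0.0008   0.0106   0.0439]
 [299.      -0.0008   0.0108   0.045 ]
 [300.      -0.0008   0.0111   0.0465]
 [301.      -0.0008   0.0108   0.0467]]
0 2184 zmin -0.007881792177248463 y [-0.0101  0.0379]
0 2111 zmin -0.008555153346157985 y [-0.0082  0.0375]
10 1607 zmin -0.008032940757112651 y [-0.0197  0.0386]
-10 1662 zmin -0.014694184090240309 y [-0.0187  0.0363]
20 1626 zmin -0.008102192233967298 y [-0.0457  0.0387]
-20 1579 zmin -0.02297254287227772 y [-0.0459  0.0342]
30 2355 zmin -0.008374388956527383 y [-0.0491  0.0445]
-30 2087 zmin -0.021511635178818572 y [-0.0428  0.032 ]
40 2084 zmin -0.009013770343639716 y [-0.0489  0.0462]
-40 1285 zmin -0.025754749132605455 y [-0.0115  0.0298]
50 1420 zmin -0.008727577505751295 y [-0.0479  0.0462]
-50 424 zmin -0.009903606150731319 y [0.0108 0.0254]
60 1078 zmin 0.02097083957385618 y [-0.0766  0.0469]
-60 10 zmin 0.12083811640184297 y [0.0113 0.0122]
70 1186 zmin 0.022529205877195653 y [-0.0475  0.0463]
80 1637 zmin 0.022262807026782468 y [-0.0512  0.0462]
455 [0.0389 0.0395 0.0407 0.0408 0.0415 0.0422 0.0424 0.0425 0.0426 0.0432]
```

Run:
```python
from h import *
np.set_printoptions(precision=4,suppress=True)
tcp=np.array([.4661,-.1831,.0573])
uu,vv=np.meshgrid(np.arange(0,640),np.arange(200,480))
W=world("w3",list(zip(uu.ravel(),vv.ravel())))-tcp
dep=np.load("pics/w3.npz")["d"][vv.ravel(),uu.ravel()]
img=cv2.imread("pics/w3.png").max(2)[vv.ravel(),uu.ravel()]
g=(dep>0)&(W[:,2]>.035)&(img<110)&(W[:,1]<.03)
for lo in range(0,80,8):
    r=[]
    for s in(1,-1):
        m=g&(s*W[:,0]*1000>lo)&(s*W[:,0]*1000<=lo+8); r.append((m.sum(),np.percentile(W[m,2],[.5,10,50]) if m.sum()>5 else None))
    print(lo,r)
```

```text
0 [(np.int64(5438), array([0.0427, 0.062 , 0.1035])), (np.int64(5295), array([0.0425, 0.0621, 0.1016]))]
8 [(np.int64(4928), array([0.0459, 0.0693, 0.1121])), (np.int64(5058), array([0.0457, 0.0672, 0.1116]))]
16 [(np.int64(2346), array([0.079 , 0.0851, 0.0934])), (np.int64(2378), array([0.079 , 0.0849, 0.0937]))]
24 [(np.int64(3341), array([0.0824, 0.0896, 0.0958])), (np.int64(3288), array([0.0823, 0.0892, 0.095 ]))]
32 [(np.int64(5073), array([0.0881, 0.0948, 0.1075])), (np.int64(5047), array([0.0875, 0.0939, 0.1069]))]
40 [(np.int64(3241), array([0.098 , 0.1048, 0.1152])), (np.int64(3408), array([0.0976, 0.1042, 0.1149]))]
48 [(np.int64(1815), array([0.1077, 0.1117, 0.118 ])), (np.int64(1894), array([0.1067, 0.1113, 0.1177]))]
56 [(np.int64(298), array([0.116 , 0.1178, 0.1204])), (np.int64(410), array([0.1157, 0.1175, 0.1204]))]
64 [(np.int64(0), None), (np.int64(0), None)]
72 [(np.int64(407), array([0.0434, 0.0454, 0.0504])), (np.int64(0), None)]
```

{"method": "arm_command", "body": {"deltas": [[0, 0, 0.005, 0], [0, 0, 0.01, 0], [0, 0, 0.015, 0], [0, 0, 0.02, 0], [0, 0, 0.024, 0], [0, 0, 0.026, 0], [0, 0, 0.028, 0], [0, 0, 0.03, 0], [0, 0, 0.032, 0], [0, 0, 0.034, 0], [0, 0, 0.034, 0]]}}

```text
t: 5.45
tool_pos: [0.4659, -0.183, 0.0231]
orientation: [-2.221, -2.221, 0.0]
contact_force: [-0.7, 1.8, 0.8]
finger_gap: -0.001
finger_force: 1.2
```

{"method": "arm_command", "body": {"deltas": [[0, 0, 0.001, 0], [0, 0, 0.002, 0], [0, 0, 0.003, 0], [0, 0, 0.003, 0]]}}

```text
t: 5.85
tool_pos: [0.4659, -0.183, 0.0204]
orientation: [-2.221, -2.221, 0.0]
contact_force: [-2.7, 1.5, 5.9]
finger_gap: 0.003
finger_force: 3.0
```

Run:
```python
from h import *
F=[]
for _ in range(4):
    s=bot.sense();F.append(s["contact_force"]);shot("wrist","w4")
print(s["t"],s["tool_pos"],np.mean(F,0),s["joint_efforts"][1:4])
uu,vv=np.meshgrid(np.arange(240,440),np.arange(180,420))
W=world("w4",list(zip(uu.ravel(),vv.ravel())))
m=(W[:,2]>.055)&(W[:,2]<.07)&(W[:,0]>.45)&(W[:,0]<.482)&(W[:,1]>-.21)&(W[:,1]<-.16);print(m.sum(),np.percentile(W[m],[5,50,95],axis=0))
```

```text
6.0 [ 0.46595208 -0.18297171  0.02050376] [-2.83719198  1.48734658  6.17606289] [-33.20419908  23.37271929  -1.09744839]
1143 [[ 0.45407595 -0.17852782  0.05562368]
 [ 0.46644915 -0.17367628  0.05825111]
 [ 0.47645829 -0.17131876  0.0693351 ]]
```

View pics/w4.png

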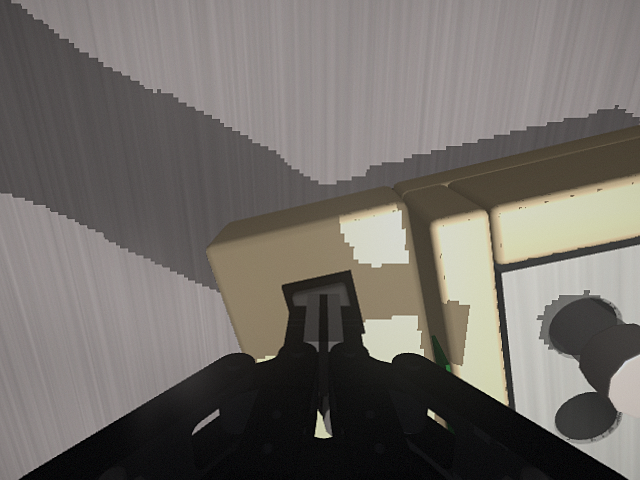

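The finger is on the square key, near (320,290). It reads 6 N with the top at about 58 mm, so the key is at its stop. Next I retract and move above the bar key.

{"method": "arm_command", "body": {"deltas": [[0, 0, -0.003, 0], [0, 0, -0.013, 0], [0, 0, -0.035, 0], [0, 0, -0.04, 0], [-0.03, 0.007, -0.04, 0], [-0.07, 0.017, -0.04, 0], [-0.09, 0.022, -0.04, 0], [-0.097, 0.024, -0.04, 0], [-0.097, 0.024, -0.04, 0], [-0.097, 0.024, -0.04, 0]]}}

```text
t: 7.05
tool_pos: [0.4893, -0.2788, 0.0597]
orientation: [-2.22, -2.221, -0.0]
contact_force: [0.1, 0.7, -0.6]
finger_gap: -0.0
finger_force: 0.0
```

```bash
cat > keys.py <<'E'
from h import *
import sys
fn=sys.argv[1];shot("wrist",fn)
s=bot.sense();print(s["t"],s["tool_pos"],s["contact_force"])
uu,vv=np.meshgrid(np.arange(160,500),np.arange(0,480))
W=world(fn,list(zip(uu.ravel(),vv.ravel())))
m=((W[:,2]>.0565)&(W[:,2]<.075)&(W[:,0]<.52)).astype(np.uint8).reshape(uu.shape)
n,l,st,c=cv2.connectedComponentsWithStats(m)
for i in range(1,n):
    q=W[(l==i).ravel()]
    if len(q)>250: print(len(q),c[i]+[160,0],np.median(q[:,2]),cv2.minAreaRect((q[:,:2]*1000).astype(np.float32)))
E
python3 keys.py w5
```

```text
7.1 [ 0.489237   -0.27853686  0.05977907] [ 0.42427299 -0.39692238  0.19324197]
1031 [376.57807953  80.59844811] 0.06645653645206073 ((512.5963745117188, -187.70970153808594), (1.8652870655059814, 71.6768798828125), 11.56760025024414)
3090 [271.74983819  82.09288026] 0.06032010633594634 ((465.79443359375, -184.38018798828125), (24.109010696411133, 24.157093048095703), 13.612272262573242)
2198 [299.82575068 191.09281165] 0.0670615538532418 ((477.89691162109375, -232.5824432373047), (24.170482635498047, 24.714004516601562), 27.715843200683594)
2841 [324.09538895 281.35762056] 0.0666306926688576 ((489.1910095214844, -281.1306457519531), (46.5194206237793, 16.551494598388672), 13.45368480682373)
```

{"method": "arm_command", "body": {"deltas": [[-0.002, 0, 0.006, 0], [-0.002, 0, 0.014, 0], [-0.002, 0, 0.02, 0], [-0.002, 0, 0.024, 0], [-0.002, 0, 0.026, 0], [-0.002, 0, 0.028, 0], [-0.002, 0, 0.03, 0], [-0.002, 0, 0.032, 0], [-0.002, 0, 0.034, 0], [-0.002, 0, 0.036, 0], [-0.002, 0, 0.038, 0], [-0.002, 0, 0.039, 0], [-0.002, 0, 0.04, 0], [-0.002, 0, 0.04, 0], [-0.002, 0, 0.04, 0]]}}

```text
t: 8.6
tool_pos: [0.4902, -0.2822, 0.0207]
orientation: [2.221, 2.221, 0.0]
contact_force: [-1.5, 1.4, 5.9]
finger_gap: -0.0
finger_force: 2.7
```

{"method": "arm_command", "body": {"deltas": [[0, 0, -0.003, 0], [0, 0, -0.013, 0], [0, 0, -0.035, 0], [0, 0, -0.04, 0], [0.015, -0.004, -0.04, 0], [0.035, -0.009, -0.04, 0], [0.049, -0.012, -0.04, 0], [0.049, -0.012, -0.04, 0], [0.049, -0.012, -0.04, 0]]}}

```text
t: 9.5
tool_pos: [0.4775, -0.232, 0.0597]
orientation: [-2.219, -2.223, 0.001]
contact_force: [1.2, 0.1, -0.1]
finger_gap: 0.002
finger_force: 0.0
```

```bash
python3 keys.py w6
python3 - <<'E'
from h import *
shot("side","d6");print(world("d6",[(418+i,j) for i in(-2,0,2) for j in (190,192,194)]))
E
```

```text
9.55 [ 0.47800416 -0.23271279  0.05998502] [ 0.147495   -0.01592021  0.28087702]
1141 [393.64767748 167.25942156] 0.0666953821784903 ((510.3862609863281, -178.52268981933594), (2.7898709774017334, 89.60070037841797), 11.117532730102539)
2396 [300.56719533 185.37228715] 0.060176616357281554 ((465.93609619140625, -184.2396240234375), (24.55680274963379, 24.18115234375), 13.396334648132324)
1617 [324.52875696 276.01731602] 0.06681226586277403 ((477.9806213378906, -230.50167846679688), (20.64388084411621, 24.5352840423584), 86.01815032958984)
408 [375.08823529 346.8872549 ] 0.06003098426075945 ((506.3891296386719, -276.9067077636719), (10.865225791931152, 15.965785026550293), 13.657483100891113)
[[ 0.46491877 -0.22311103  0.11715495]
 [ 0.46689859 -0.22789255  0.10700475]
 [ 0.49088082 -0.27216553  0.06252022]
 [ 0.46645528 -0.23614357  0.1087379 ]
 [ 0.49267112 -0.28488577  0.06081503]
 [ 0.48860908 -0.27887943  0.05959748]
 [ 0.49841257 -0.30493588  0.052991  ]
 [ 0.48608623 -0.28380543  0.06460629]
 [ 0.48050965 -0.27498678  0.06583111]]
```

Square and bar are both down, at 60 mm. The tip is centred over the round key.

{"method": "arm_command", "body": {"deltas": [[0, 0, 0.006, 0], [0, 0, 0.014, 0], [0, 0, 0.02, 0], [0, 0, 0.024, 0], [0, 0, 0.026, 0], [0, 0, 0.028, 0], [0, 0, 0.03, 0], [0, 0, 0.032, 0], [0, 0, 0.034, 0], [0, 0, 0.036, 0], [0, 0, 0.038, 0], [0, 0, 0.039, 0], [0, 0, 0.04, 0], [0, 0, 0.04, 0], [0, 0, 0.04, 0]]}}

```text
t: 11.1
tool_pos: [0.4782, -0.2331, 0.0206]
orientation: [2.221, 2.221, 0.0]
contact_force: [-2.1, -0.3, 6.6]
finger_gap: 0.001
finger_force: 2.8
```

{"method": "arm_command", "body": {"deltas": [[0, 0, -0.003, 0], [0, 0, -0.013, 0], [0, 0, -0.035, 0], [0, 0, -0.07, 0], [0, 0, -0.1, 0], [-0.02, 0, -0.13, 0], [-0.04, 0, -0.15, 0], [-0.05, 0, -0.16, 0], [-0.05, 0, -0.16, 0], [-0.05, 0, -0.16, 0]]}}

```text
t: 12.1
tool_pos: [0.4772, -0.2822, 0.1791]
orientation: [-2.22, -2.219, -0.0]
contact_force: [-0.5, 0.7, -0.8]
finger_gap: -0.001
finger_force: 0.0
```

```bash
python3 keys.py w7
```

```text
12.15 [ 0.47688478 -0.28164719  0.17855237] [0.43559281 0.4785562  0.08312614]
413 [368.99273608  75.60774818] 0.06653876657642777 ((510.712158203125, -178.91213989257812), (1.8160032033920288, 87.07626342773438), 12.087985038757324)
1119 [308.73547811  90.24575514] 0.06040385913314722 ((465.9268798828125, -184.50975036621094), (24.64160919189453, 23.815359115600586), 13.170781135559082)
763 [324.72870249 155.99475754] 0.06023465297455122 ((478.21612548828125, -232.2523193359375), (23.703929901123047, 23.94120979309082), 87.85282135009766)
1028 [338.70914397 215.19552529] 0.06012685661399511 ((489.66534423828125, -280.9742736816406), (45.92435073852539, 16.367401123046875), 13.706604957580566)
562 [323.22064057 418.80960854] 0.06432700317617268 ((477.07916259765625, -485.706787109375), (51.77035140991211, 18.152854919433594), 89.40726470947266)
```

All three keys are latched at 60 mm and the arm is clear.

```bash
python3 -c "
from workcell import bot
print(bot.finish_job())"
```

```text
the job is handed in; nothing more can be done
None
```

I pressed the loaded heater's square, bar and round keys in that order, each at about 6 N; all three measured 60 mm (fully down) afterwards, and I handed the job in with the arm clear at about 12 s, though the hand-in returned no verdict and I took no final picture of the tubes, the empty heater or the loose items.

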